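Sort sanding blocks on the slide-or-stick ramp

TASK

Find the worn sanding block: one after the other, hold each block flat on the sloping ramp inside a red start rectangle (one lane each, grip rib across the slope), let go and back away so that it is free to slide. Leave the block that stays put where it is; set the one that slides down to the stop flat in the middle of the red tray, put down rather than dropped. Leave the spray can, the loose cap and the paint jar alone.

Things in the scene. Friction and masses are not known exactly. Their poses are not given: they have to be found in the camera images.
- block_a_center (a point): First sanding block: base 100 x 60 x 16 mm, centred on it a grip rib 90 long, 24 thick, 40 high (56 mm overall), 0.15-0.3 kg. Point: its middle, 28 mm above the underside; the rib spans 12 mm below to 28 mm above it. x along the rib, y across it, z up. The blocks look alike: on the ramp it either slides at once when let go (worn) or stays put (still bites). Exactly one of the two is worn, which is not told.
- block_b_center (a point): Second sanding block: base 100 x 60 x 16 mm, centred on it a grip rib 90 long, 24 thick, 40 high (56 mm overall), 0.15-0.3 kg. Point: its middle, 28 mm above the underside; the rib spans 12 mm below to 28 mm above it. x along the rib, y across it, z up. The blocks look alike: on the ramp it either slides at once when let go (worn) or stays put (still bites). Exactly one of the two is worn, which is not told.
- ramp_deck: Fixed grey 24 degree ramp. Origin on its surface midway between the two red start rectangles (111 mm across, 75 downhill; centres x 0, y -63 and +63 mm), 110 mm above the table; x downhill, y across, z square out of it. Surface x -60 to 200 mm; two lanes 120 mm wide between 10 mm high rails; stop 14 mm high at x = 200. A sliding block is there within 1 s, its middle at x 170, z 28 mm.
- tray: Fixed red tray for the block that slides: outside 140 x 140 x 20 mm, walls and floor 5 mm thick, inside 130 x 130 mm, so that a block fits at any turn. Origin at the centre of its underside (the inner floor is 5 mm above), x and y along its sides, z up.
- can_blue: Bystander: spray can with a blue band, 66 mm diameter, 188 mm tall, upright; origin at the centre of its underside.
- spray_cap: Bystander: loose blue spray can cap, 64 mm diameter, 42 mm tall; origin at the centre of its underside.
- paint_jar: Bystander: small paint jar with a blue cap, 60 mm diameter, 75 mm tall, upright; origin at the centre of its underside.
There are look-alikes about, which are no part of the job. What is shaped like the part that bears block_b_center but turquoise is not meant. There is more than one size of the tray; the job needs the larger.

How it is judged:
On the way, in this order (a step that is already met when the one before it is completed fails the run):
1. one block is held by the gripper flat on the slope, rib across it, in a start rectangle (middle within 25 mm along the slope and 15 mm across it) (((x of block_a_center in the frame of ramp_deck between -0.025 and 0.025 m and y of block_a_center in the frame of ramp_deck between -0.078 and 0.078 m and (y of block_a_center in the frame of ramp_deck below -0.048 m or y of block_a_center in the frame of ramp_deck above 0.048 m) and z of block_a_center in the frame of ramp_deck between 0.02 and 0.036 m and angle between the z axis of block_a_center and the z axis of ramp_deck, either way round below 0.1 rad and angle between the x axis of block_a_center and the y axis of ramp_deck, either way round below 0.3 rad and contact force between the fingers and block_a above 1 N and contact force between block_a and ramp_deck above 0.3 N) or (x of block_b_center in the frame of ramp_deck between -0.025 and 0.025 m and y of block_b_center in the frame of ramp_deck between -0.078 and 0.078 m and (y of block_b_center in the frame of ramp_deck below -0.048 m or y of block_b_center in the frame of ramp_deck above 0.048 m) and z of block_b_center in the frame of ramp_deck between 0.02 and 0.036 m and angle between the z axis of block_b_center and the z axis of ramp_deck, either way round below 0.1 rad and angle between the x axis of block_b_center and the y axis of ramp_deck, either way round below 0.3 rad and contact force between the fingers and block_b above 1 N and contact force between block_b and ramp_deck above 0.3 N))), for 0.05 s.
2. let go, it stays in the start rectangle or comes to rest at the stop, untouched (((x of block_a_center in the frame of ramp_deck between 0.15 and 0.185 m and y of block_a_center in the frame of ramp_deck between -0.078 and 0.078 m and (y of block_a_center in the frame of ramp_deck below -0.048 m or y of block_a_center in the frame of ramp_deck above 0.048 m) and z of block_a_center in the frame of ramp_deck between 0.02 and 0.045 m and contact force between each of the arm, the fingers and block_a below 0.05 N and linear speed of block_a below 0.02 m/s) or (x of block_a_center in the frame of ramp_deck between -0.025 and 0.025 m and y of block_a_center in the frame of ramp_deck between -0.078 and 0.078 m and (y of block_a_center in the frame of ramp_deck below -0.048 m or y of block_a_center in the frame of ramp_deck above 0.048 m) and z of block_a_center in the frame of ramp_deck between 0.02 and 0.036 m and angle between the z axis of block_a_center and the z axis of ramp_deck, either way round below 0.1 rad and angle between the x axis of block_a_center and the y axis of ramp_deck, either way round below 0.3 rad and contact force between each of the arm, the fingers and block_a below 0.05 N and linear speed of block_a below 0.02 m/s) or (x of block_b_center in the frame of ramp_deck between 0.15 and 0.185 m and y of block_b_center in the frame of ramp_deck between -0.078 and 0.078 m and (y of block_b_center in the frame of ramp_deck below -0.048 m or y of block_b_center in the frame of ramp_deck above 0.048 m) and z of block_b_center in the frame of ramp_deck between 0.02 and 0.045 m and contact force between each of the arm, the fingers and block_b below 0.05 N and linear speed of block_b below 0.02 m/s) or (x of block_b_center in the frame of ramp_deck between -0.025 and 0.025 m and y of block_b_center in the frame of ramp_deck between -0.078 and 0.078 m and (y of block_b_center in the frame of ramp_deck below -0.048 m or y of block_b_center in the frame of ramp_deck above 0.048 m) and z of block_b_center in the frame of ramp_deck between 0.02 and 0.036 m and angle between the z axis of block_b_center and the z axis of ramp_deck, either way round below 0.1 rad and angle between the x axis of block_b_center and the y axis of ramp_deck, either way round below 0.3 rad and contact force between each of the arm, the fingers and block_b below 0.05 N and linear speed of block_b below 0.02 m/s))), for 0.2 s.
3. the other block is held flat in a start rectangle in the same way, the first being left alone away from its old place (((x of block_a_center in the frame of ramp_deck between -0.025 and 0.025 m and y of block_a_center in the frame of ramp_deck between -0.078 and 0.078 m and (y of block_a_center in the frame of ramp_deck below -0.048 m or y of block_a_center in the frame of ramp_deck above 0.048 m) and z of block_a_center in the frame of ramp_deck between 0.02 and 0.036 m and angle between the z axis of block_a_center and the z axis of ramp_deck, either way round below 0.1 rad and angle between the x axis of block_a_center and the y axis of ramp_deck, either way round below 0.3 rad and contact force between the fingers and block_a above 1 N and contact force between block_a and ramp_deck above 0.3 N and contact force between each of the arm, the fingers and block_b below 0.05 N and distance of block_b_center from where it was at the start of the episode above 0.05 m) or (x of block_b_center in the frame of ramp_deck between -0.025 and 0.025 m and y of block_b_center in the frame of ramp_deck between -0.078 and 0.078 m and (y of block_b_center in the frame of ramp_deck below -0.048 m or y of block_b_center in the frame of ramp_deck above 0.048 m) and z of block_b_center in the frame of ramp_deck between 0.02 and 0.036 m and angle between the z axis of block_b_center and the z axis of ramp_deck, either way round below 0.1 rad and angle between the x axis of block_b_center and the y axis of ramp_deck, either way round below 0.3 rad and contact force between the fingers and block_b above 1 N and contact force between block_b and ramp_deck above 0.3 N and contact force between each of the arm, the fingers and block_a below 0.05 N and distance of block_a_center from where it was at the start of the episode above 0.05 m))), for 0.05 s.
4. one block stays by itself in a start rectangle, the other one is at the stop or in the tray, both untouched (((x of block_a_center in the frame of ramp_deck between -0.025 and 0.025 m and y of block_a_center in the frame of ramp_deck between -0.078 and 0.078 m and (y of block_a_center in the frame of ramp_deck below -0.048 m or y of block_a_center in the frame of ramp_deck above 0.048 m) and z of block_a_center in the frame of ramp_deck between 0.02 and 0.036 m and angle between the z axis of block_a_center and the z axis of ramp_deck, either way round below 0.1 rad and angle between the x axis of block_a_center and the y axis of ramp_deck, either way round below 0.3 rad and contact force between each of the arm, the fingers and block_a below 0.05 N and linear speed of each of block_a, block_b below 0.02 m/s and x of block_b_center in the frame of ramp_deck between 0.15 and 0.185 m and y of block_b_center in the frame of ramp_deck between -0.078 and 0.078 m and (y of block_b_center in the frame of ramp_deck below -0.048 m or y of block_b_center in the frame of ramp_deck above 0.048 m) and z of block_b_center in the frame of ramp_deck between 0.02 and 0.045 m and contact force between each of the arm, the fingers and block_b below 0.05 N) or (x of block_a_center in the frame of ramp_deck between -0.025 and 0.025 m and y of block_a_center in the frame of ramp_deck between -0.078 and 0.078 m and (y of block_a_center in the frame of ramp_deck below -0.048 m or y of block_a_center in the frame of ramp_deck above 0.048 m) and z of block_a_center in the frame of ramp_deck between 0.02 and 0.036 m and angle between the z axis of block_a_center and the z axis of ramp_deck, either way round below 0.1 rad and angle between the x axis of block_a_center and the y axis of ramp_deck, either way round below 0.3 rad and contact force between each of the arm, the fingers and block_a below 0.05 N and linear speed of each of block_a, block_b below 0.02 m/s and x of block_b_center in the frame of tray between -0.04 and 0.04 m and y of block_b_center in the frame of tray between -0.04 and 0.04 m and z of block_b_center in the frame of tray between 0.022 and 0.042 m and angle between block_b_center's own z axis and vertical below 0.1 rad and contact force between each of the arm, the fingers and block_b below 0.05 N) or (x of block_b_center in the frame of ramp_deck between -0.025 and 0.025 m and y of block_b_center in the frame of ramp_deck between -0.078 and 0.078 m and (y of block_b_center in the frame of ramp_deck below -0.048 m or y of block_b_center in the frame of ramp_deck above 0.048 m) and z of block_b_center in the frame of ramp_deck between 0.02 and 0.036 m and angle between the z axis of block_b_center and the z axis of ramp_deck, either way round below 0.1 rad and angle between the x axis of block_b_center and the y axis of ramp_deck, either way round below 0.3 rad and contact force between each of the arm, the fingers and block_b below 0.05 N and linear speed of each of block_b, block_a below 0.02 m/s and x of block_a_center in the frame of ramp_deck between 0.15 and 0.185 m and y of block_a_center in the frame of ramp_deck between -0.078 and 0.078 m and (y of block_a_center in the frame of ramp_deck below -0.048 m or y of block_a_center in the frame of ramp_deck above 0.048 m) and z of block_a_center in the frame of ramp_deck between 0.02 and 0.045 m and contact force between each of the arm, the fingers and block_a below 0.05 N) or (x of block_b_center in the frame of ramp_deck between -0.025 and 0.025 m and y of block_b_center in the frame of ramp_deck between -0.078 and 0.078 m and (y of block_b_center in the frame of ramp_deck below -0.048 m or y of block_b_center in the frame of ramp_deck above 0.048 m) and z of block_b_center in the frame of ramp_deck between 0.02 and 0.036 m and angle between the z axis of block_b_center and the z axis of ramp_deck, either way round below 0.1 rad and angle between the x axis of block_b_center and the y axis of ramp_deck, either way round below 0.3 rad and contact force between each of the arm, the fingers and block_b below 0.05 N and linear speed of each of block_b, block_a below 0.02 m/s and x of block_a_center in the frame of tray between -0.04 and 0.04 m and y of block_a_center in the frame of tray between -0.04 and 0.04 m and z of block_a_center in the frame of tray between 0.022 and 0.042 m and angle between block_a_center's own z axis and vertical below 0.1 rad and contact force between each of the arm, the fingers and block_a below 0.05 N))), for 0.2 s.
At the end, for the whole second after the job is handed in: One block rests free and flat in a start rectangle (middle within 25 mm along the slope and 15 mm across of the rectangle's middle); the other lies flat on the tray floor (0.1 rad), its middle within 40 mm of the tray's middle along both sides; both released and at rest (((x of block_a_center in the frame of ramp_deck between -0.025 and 0.025 m and y of block_a_center in the frame of ramp_deck between -0.078 and 0.078 m and (y of block_a_center in the frame of ramp_deck below -0.048 m or y of block_a_center in the frame of ramp_deck above 0.048 m) and z of block_a_center in the frame of ramp_deck between 0.02 and 0.036 m and angle between the z axis of block_a_center and the z axis of ramp_deck, either way round below 0.1 rad and angle between the x axis of block_a_center and the y axis of ramp_deck, either way round below 0.3 rad and contact force between each of the arm, the fingers and block_a below 0.05 N and linear speed of each of block_a, block_b below 0.02 m/s and x of block_b_center in the frame of tray between -0.04 and 0.04 m and y of block_b_center in the frame of tray between -0.04 and 0.04 m and z of block_b_center in the frame of tray between 0.022 and 0.042 m and angle between block_b_center's own z axis and vertical below 0.1 rad and contact force between each of the arm, the fingers and block_b below 0.05 N) or (x of block_b_center in the frame of ramp_deck between -0.025 and 0.025 m and y of block_b_center in the frame of ramp_deck between -0.078 and 0.078 m and (y of block_b_center in the frame of ramp_deck below -0.048 m or y of block_b_center in the frame of ramp_deck above 0.048 m) and z of block_b_center in the frame of ramp_deck between 0.02 and 0.036 m and angle between the z axis of block_b_center and the z axis of ramp_deck, either way round below 0.1 rad and angle between the x axis of block_b_center and the y axis of ramp_deck, either way round below 0.3 rad and contact force between each of the arm, the fingers and block_b below 0.05 N and linear speed of each of block_b, block_a below 0.02 m/s and x of block_a_center in the frame of tray between -0.04 and 0.04 m and y of block_a_center in the frame of tray between -0.04 and 0.04 m and z of block_a_center in the frame of tray between 0.022 and 0.042 m and angle between block_a_center's own z axis and vertical below 0.1 rad and contact force between each of the arm, the fingers and block_a below 0.05 N))); the robot touches nothing.
It fails at once if a bystander (can, cap or jar) is moved more than 30 mm or tipped (distance of any of can_blue, spray_cap, paint_jar from where it was at the start of the episode above 0.03 m or angle between any of can_blue, spray_cap, paint_jar's own z axis and vertical above 0.3 rad).
It fails at once if a block is dropped or slammed into the tray (over 70 N) (contact force between any of block_a, block_b and tray above 70 N).
It also fails if it takes over 67 s, if anything falls off the work surface, if the arm or the gripper's body presses on something with over 40 N, if the wrist force passes 120 N, or if a joint passes its speed limit or range.

ROBOT

A 7-joint arm with a two-finger parallel gripper is mounted at the origin on the work surface. World frame = base frame: x ahead of the robot, y to its left, z up, the work surface at z = 0. Lengths are in m, angles in rad, forces in N, time in s.
With the tool pointing down it reaches from about 0.425 to 0.875 m from the base axis. Payload 4.7 kg.
Tool frame: the origin (TCP) lies where the fingers leave the gripper's body, on its centre line; the fingertips stand 73 mm ahead of it and the grasp point (between the pads) lies 54 mm ahead of it (ctrl.tips_ahead is the distance from the TCP to the fingertips, in m); z points along the fingers, y is the direction in which the jaws open and shut (so a half turn about z gives the same grasp; the last joint's range is limited). The gripper opens to 85 mm and grips with 20 to 120 N. Pads are 22 mm wide; open, the fingers measure 114 mm over their backs; the gripper's body (76 mm by 85 mm) begins 54 mm behind the grasp point. The pads swing forward as they close: fully open they stand 13 mm farther back than shut.
Start: joints at [1.256, 0.321, -0.07, 1.45, 0.023, 1.371, -0.057], TCP at [0.21, -0.615, 0.304] pointing down, gripper open.
Joint ranges: [-2.86, 2.86], [-0.3, 2.09], [-1.38, 1.24], [0.06, 2.45], [-1.56, 4.7], [0.09, 2.05], [-2.69, 2.69]. Speed limits (rad/s): [2.57, 2.57, 3.14, 3.14, 3.14, 3.14, 3.14].

INTERFACE

Orientations are given as a unit quaternion [x, y, z, w].
In Python, from workcell import ctrl, capture, calibration, job gives the robot as it stands. The module is installed in compiled form; this text tells all that it offers.
- The arm moves only by the shell command python3 -m pendant 'ROWS' [FORCE]. ROWS is a JSON object of lists of equal length, an entry for each row: "slide": the shift along the tool's x, y, z in mm, a list of three; "dr": the turn, a rotation vector about the tool's x, y, z in rad, a list of three; "hand": the finger opening in mm, from 0 to 85.4. A call has 1 to 20 rows; each row shifts and turns the commanded pose from where the row before left it, along the tool's axes as they then stand; what a row does not reach is not made up. A row lasts 1/12 s, in which the tool goes at most 41.7 mm and 7.16 degrees, less where a joint would pass 70% of its speed; a pose out of reach is approached as far as the arm can. A call with a gripper value outside its range is refused whole. The fingers move at their own pace and stop on an object; FORCE is the grip in N (left out, the last holds). Time passes only in rows, so rows that do not move let the fingers close. It gives the time, the measured TCP pose, the force and the opening at its end, in the units of the state.
- ctrl.read_state(): the state, without advancing time (a new reading comes with each control period).
- capture(name): name is "scene" or "top"; returns the picture (420x560x3 uint8, blue, green, red); there is no depth.
- calibration(name): a dict with "camera_matrix" (3x3 intrinsics, pixels), "k1" (the pictures are not rectified: a ray, as slopes to the right and down, at radius r is drawn at 1 + k1 r^2 times it, then the intrinsics apply), "world_from_camera" (4x4, takes a point from camera to world coordinates). Camera axes: x right, y down, z forward; pixel columns grow to the right and rows downward; lengths in m; the calibration is good to about 2 mm. A picture is of the moment at which its call begins. calibration takes no time and is no camera call.
- job.close_job(): hands the job in, once; it reports no verdict.
The state is a dict: "clock": time; "joint_positions": joint angles; "qvel": joint speeds; "effort": joint torques, N m; "tcp_pos": TCP position; "eef_rot": TCP orientation; "contact_force": force on the tool from outside, world axes, zero at the start; "ft_torque": the same for the moment, N m; "gripper_width": finger opening in m.
Only numpy, scipy, OpenCV 4.12 (cv2) and the standard library are available. Lean on these libraries where they do the work, as an engineer would, in place of code of your own. Each camera call takes 0.05 s, during which the arm holds its last target. There are 200 camera calls.

## Working session

There is one attempt and no reset: what is moved stays moved. The work goes in short steps, Python scripts to look and compute and a shell command to move; the robot and the scene stay as the last step left them, time stands still between calls to the robot, and variables do not carry over. Pictures are saved under pics/ and viewed, about 8 in all and at most 12, crops included, and the job is handed in when it is done.

```bash
mkdir -p pics; python3 - <<'E'
from workcell import ctrl,capture,calibration
import cv2,json
for n in("scene","top"):
    im=capture(n); cv2.imwrite(f"pics/{n}0.png",im)
    c=calibration(n); print(n,c)
print(ctrl.read_state(),ctrl.tips_ahead)
E
```

```text
scene {'camera_matrix': array([[386.91316778,   0.        , 284.17820848],
       [  0.        , 386.91316778, 205.81656839],
       [  0.        ,   0.        ,   1.        ]]), 'k1': -0.04674242224962722, 'world_from_camera': array([[ 0.67067395,  0.56129416, -0.48491785,  0.96826024],
       [ 0.74172959, -0.5126067 ,  0.43251773, -0.54983595],
       [-0.00580246, -0.64975629, -0.76012045,  0.89776614],
       [ 0.        ,  0.        ,  0.        ,  1.        ]])}
top {'camera_matrix': array([[378.87857894,   0.        , 274.0538928 ],
       [  0.        , 378.87857894, 204.06676249],
       [  0.        ,   0.        ,   1.        ]]), 'k1': -0.06797721581936671, 'world_from_camera': array([[ 0.02209614, -0.97891224,  0.20308272,  0.31420195],
       [-0.99975362, -0.02120657,  0.0065556 , -0.0875652 ],
       [-0.00211067, -0.20317754, -0.97913964,  0.92034909],
       [ 0.        ,  0.        ,  0.        ,  1.        ]])}
{'clock': 0.1, 'joint_positions': array([ 1.25608249,  0.32177126, -0.07012273,  1.45153945,  0.02259709,
        1.37078207, -0.05688707]), 'qvel': array([ 1.13551313e-03, -2.74258946e-03, -1.25543012e-03, -3.35407619e-03,
        8.98674013e-05,  3.04803658e-05,  3.08211195e-05]), 'effort': array([-6.28584239e-04, -4.94876540e+01, -3.84069700e-01, -3.15211487e+01,
        1.31906560e-02,  7.46623526e-03, -7.17706769e-06]), 'tcp_pos': array([ 0.20977079, -0.61485548,  0.30292532]), 'eef_rot': array([ 9.86509018e-01,  1.63704689e-01, -1.77722882e-04, -8.37618163e-04]), 'contact_force': array([-0.16670718,  0.30192246, -0.30840282]), 'ft_torque': array([ 0.04355818,  0.00416752, -0.04984824]), 'gripper_width': 0.08559128239992626} 0.0726
```

View pics/top0.png

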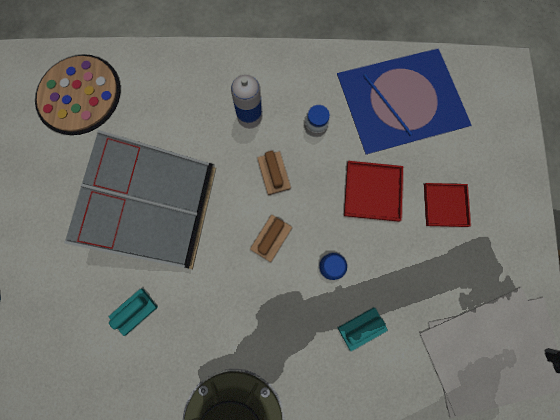

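View pics/scene0.png

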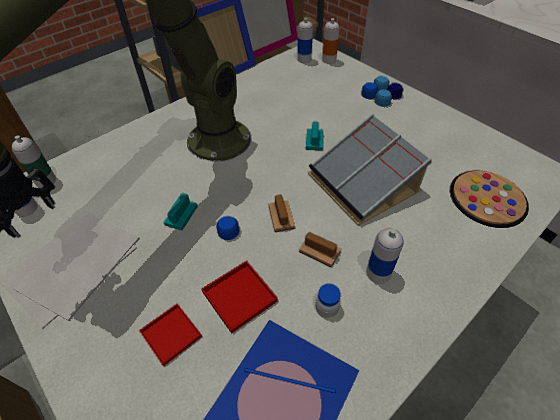

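Top picture: the tan blocks are at (274,171) and (271,238). Turquoise look-alikes, not wanted, are at (133,312) and (362,329). The larger tray is at (374,191), the small one, not wanted, at (447,205). The ramp runs from about x 70 to 215 with its stop at (200,215). The can is at (247,100), the jar at (317,119) and the cap at (333,266). I'll check the choice in one close crop.

```bash
python3 - <<'E'
import cv2,numpy as np
im=cv2.imread("pics/top0.png")
a=cv2.resize(im[125:275,62:222],None,fx=4,fy=4,interpolation=cv2.INTER_CUBIC) 
b=cv2.resize(im[140:275,235:415],None,fx=4,fy=4,interpolation=cv2.INTER_CUBIC)
cv2.imwrite("pics/c1.png",a);cv2.imwrite("pics/c2.png",b)
E
```

```text
(no output)
```

View pics/c1.png

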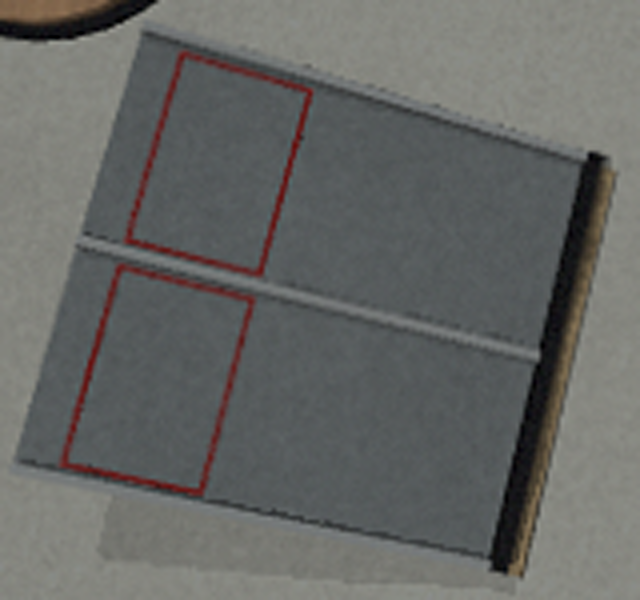

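View pics/c2.png

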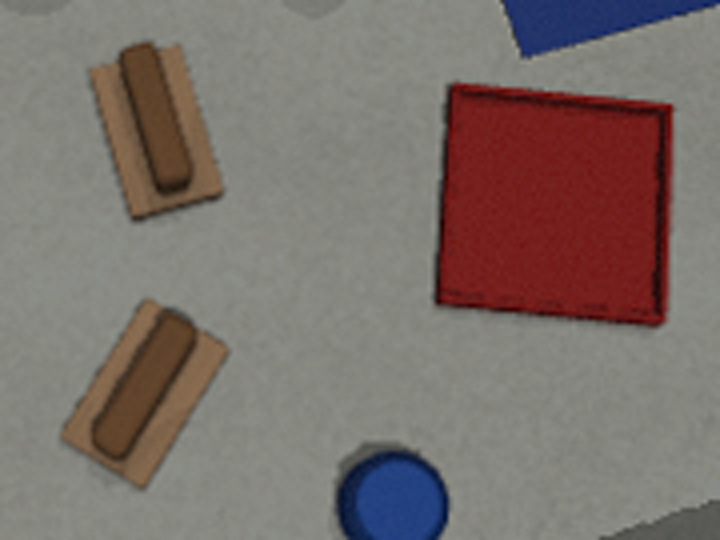

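```bash
cat > h.py <<'E'
import numpy as np
from scipy.optimize import least_squares
from scipy.spatial.transform import Rotation as R
from workcell import ctrl,capture,calibration
def proj(n,P):
    c=calibration(n);T=np.linalg.inv(c["world_from_camera"]);p=np.atleast_2d(P)@T[:3,:3].T+T[:3,3]
    s=p[:,:2]/p[:,2:];s=s*(1+c["k1"]*(s**2).sum(1,keepdims=True));K=c["camera_matrix"]
    return s@K[:2,:2].T+K[:2,2]
def ray(n,uv,z):
    c=calibration(n);K=c["camera_matrix"];d=(np.atleast_2d(uv)-K[:2,2])/K[0,0];s=d.copy()
    for _ in range(20): s=d/(1+c["k1"]*(s**2).sum(1,keepdims=True))
    T=c["world_from_camera"];v=np.c_[s,np.ones(len(s))]@T[:3,:3].T
    return T[:3,3]+v*((z-T[2,3])/v[:,2])[:,None]
def fit(n,pts,uv,z,x0,tilt=0):
    f=lambda q:(proj(n,R.from_euler("ZY",[q[2],tilt]).apply(pts)+[q[0],q[1],z])-uv).ravel()
    r=least_squares(f,x0); return r.x,np.abs(r.fun).max()
def go(pos,rot):
    "translation in present tool axes, then turn"
    s=ctrl.read_state();Q=R.from_quat(s["eef_rot"])
    sl=Q.inv().apply(np.array(pos)-s["tcp_pos"])*1e3
    alt=[rot,rot*R.from_rotvec([0,0,np.pi])]
    dr=[(Q.inv()*a).as_rotvec() for a in alt]
    after=[(a.inv()).apply(np.array(pos)-s["tcp_pos"])*1e3 for a in alt]
    print("slide first",sl.round(1)," j7",s["joint_positions"][6].round(2))
    for d,a in zip(dr,after): print("  turn",d.round(3),np.linalg.norm(d).round(3)," slide if turned first",a.round(1))
E
cat > m.py <<'E'
from h import *
c1=lambda p:(np.array(p)+.5)/4-.5+[62,125]
c2=lambda p:(np.array(p)+.5)/4-.5+[235,140]
rect=lambda w,h,cx=0,cy=0,z=0:[[cx-w,cy+h,z],[cx+w,cy+h,z],[cx+w,cy-h,z],[cx-w,cy-h,z]]
pts=np.array(rect(.0375,.0555,0,.063)+rect(.0375,.0555,0,-.063))
uv=c1([(183,54),(312,92),(262,273),(127,241),(119,266),(253,298),(201,494),(64,466)])
print("ramp",fit("top",pts,uv,.110,[.35,.2,-1.8],np.radians(24)))
B=np.array([[.05,.03,.016],[.05,-.03,.016],[-.05,-.03,.016],[-.05,.03,.016]])
for uv in([(90,70),(182,46),(222,190),(135,213)],[(147,300),(229,351),(143,484),(62,435)]):
    print("block",fit("top",B,c2(uv),0,[.4,0,0]))
for rb in([(139,47),(174,185)],[(178,315),(112,452)]):
    w=ray("top",c2(rb),.056);d=w[0]-w[1];print("rib",w.mean(0),np.arctan2(d[1],d[0]),np.linalg.norm(d))
T=np.array(rect(.07,.07,0,0,.02))[[0,1,2,3]]
print("tray",fit("top",T,c2([(437,302),(452,85),(671,105),(663,323)]),0,[.4,-.2,0]))
for n,p in("can",(245,122)),("jar",(318,130)),("cap",(333,268)): print(n,ray("top",[p],0))
E
python3 m.py
```

```text
ramp (array([ 0.50123814,  0.28554081, -1.73684842]), np.float64(0.8424696257119706))
block (array([ 0.58350171, -0.07931549,  0.29633455]), np.float64(1.010633263088664))
block (array([ 0.41970523, -0.07600903, -0.5393541 ]), np.float64(1.462537044357532))
rib [ 0.57994731 -0.07903734  0.056     ] 0.2608114426601006 0.08806611234398985
rib [ 0.42010128 -0.07627515  0.056     ] -0.4236479334163472 0.0874324229446081
tray (array([ 0.54126132, -0.32543527, -0.07785355]), np.float64(0.6283893437677932))
can [[ 0.7219836  -0.00081915  0.        ]]
jar [[ 0.70378577 -0.19106573  0.        ]]
cap [[ 0.35119281 -0.22657914  0.        ]]
```

```bash
cat >> h.py <<'E'
RP=np.array([.5012,.2855,.110]);RR=R.from_euler("ZY",[-1.737,np.radians(24)])
rampW=lambda p:RR.apply(p)+RP
def draw(im,n,P,col,k,o):
    import cv2
    q=((proj(n,P)-o+.5)*k-.5).round().astype(int); cv2.polylines(im,[q],True,col,1)
E
python3 - <<'E'
from h import *
import cv2
rect=lambda w,h,cx=0,cy=0,z=0:np.array([[cx-w,cy+h,z],[cx+w,cy+h,z],[cx+w,cy-h,z],[cx-w,cy-h,z]])
o=np.array([190,110]);im=cv2.imread("pics/scene0.png")[110:335,190:450];k=3;im=cv2.resize(im,None,fx=k,fy=k,interpolation=cv2.INTER_CUBIC)
for s in(1,-1): draw(im,"scene",rampW(rect(.0375,.0555,0,.063*s)),(0,255,0),k,o)
for x,y,a in((.582,-.079,.28),(.42,-.076,-.53)):
    for w,h,z in((.05,.03,.016),(.045,.012,.056)): draw(im,"scene",R.from_euler("z",a).apply(rect(w,h,0,0,z))+[x,y,0],(0,255,0),k,o)
draw(im,"scene",R.from_euler("z",-.078).apply(rect(.07,.07,0,0,.02))+[.541,-.325,0],(0,255,0),k,o)
cv2.imwrite("pics/ov1.png",im)
# grasp plans
print("A"); go([.582,-.079,.25],R.from_euler("ZX",[.28,np.pi]))
print("B"); go([.42,-.076,.25],R.from_euler("ZX",[-.53,np.pi]))
E
```

```text
A
slide first [ 525.4 -386.8   53.5]  j7 -0.06
  turn [-0.002  0.     0.049] 0.049  slide if turned first [ 505.8 -412.1   52.9]
  turn [-0.000e+00 -3.000e-03 -3.093e+00] 3.093  slide if turned first [-505.8  412.1   52.9]
B
slide first [ 373.  -442.    53.7]  j7 -0.06
  turn [-0.002  0.001  0.859] 0.859  slide if turned first [ -91.  -571.2   52.9]
  turn [-1.000e-03 -2.000e-03 -2.283e+00] 2.283  slide if turned first [ 91.  571.2  52.9]
```

View pics/ov1.png

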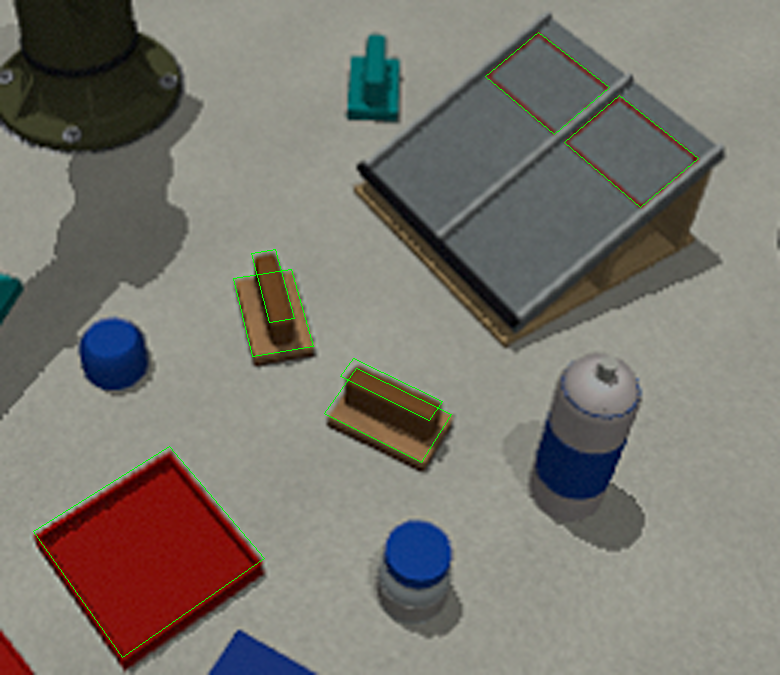

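Overlay shows ramp rectangles, tray and both block bases within about 2–3 mm in the second camera. First: above the block at (0.582, -0.079).

```bash
python3 -m pendant '{"slide":[[29.2,-21.5,3],[29.2,-21.5,3],[29.2,-21.5,3],[29.2,-21.5,3],[29.2,-21.5,3],[29.2,-21.5,3],[29.2,-21.5,3],[29.2,-21.5,3],[29.2,-21.5,3],[29.2,-21.5,3],[29.2,-21.5,3],[29.2,-21.5,3],[29.2,-21.5,3],[29.2,-21.5,3],[29.2,-21.5,3],[29.2,-21.5,3],[29.2,-21.5,3],[29.2,-21.5,3],[0,0,0],[0,0,0]],"dr":[[0,0,0],[0,0,0],[0,0,0],[0,0,0],[0,0,0],[0,0,0],[0,0,0],[0,0,0],[0,0,0],[0,0,0],[0,0,0],[0,0,0],[0,0,0],[0,0,0],[0,0,0],[0,0,0],[0,0,0],[0,0,0],[0,0,0.05],[0,0,0]],"hand":[70,70,70,70,70,70,70,70,70,70,70,70,70,70,70,70,70,70,70,70]}' 30
python3 - <<'E'
from h import *
go([.581,-.079,.095],R.from_euler("ZX",[.28,np.pi]))
E
```

```text
clock: 1.77
tcp_pos: [0.5828, -0.076, 0.2491]
eef_rot: [0.99, 0.141, -0.0, -0.001]
contact_force: [0.1, -1.4, 0.0]
gripper_width: 0.0702
slide first [ -2.5   2.7 154.1]  j7 -1.31
  turn [-0.002  0.001  0.003] 0.004  slide if turned first [ -2.6   2.4 154.1]
  turn [-1.000e-03 -3.000e-03 -3.139e+00] 3.139  slide if turned first [  2.6  -2.4 154.1]
```

```bash
python3 -m pendant '{"slide":[[-2.5,2.5,26],[0,0,32],[0,0,32],[0,0,32],[0,0,22],[0,0,10],[0,0,0],[0,0,0],[0,0,0],[0,0,0],[0,0,0],[0,0,0]],"dr":[[0,0,0],[0,0,0],[0,0,0],[0,0,0],[0,0,0],[0,0,0],[0,0,0],[0,0,0],[0,0,0],[0,0,0],[0,0,0],[0,0,0]],"hand":[70,70,70,70,70,70,70,18,18,18,18,18]}' 50
```

```text
clock: 2.77
tcp_pos: [0.5819, -0.0824, 0.0978]
eef_rot: [0.99, 0.139, 0.002, 0.001]
contact_force: [-1.0, -0.4, 5.8]
gripper_width: 0.0235
```

```bash
cat >> h.py <<'E'
TR=RR*R.from_euler("ZX",[np.pi/2,np.pi])
E
python3 - <<'E'
from h import *
p=rampW([0,.063,.098+.08]); print(p); go(p,TR)
E
```

```text
[0.55135418 0.20367585 0.27261109]
slide first [  49.9 -283.1 -175.1]  j7 -1.37
  turn [0.413 0.09  0.439] 0.61  slide if turned first [ -77.4 -324.3  -47. ]
  turn [-0.123  0.563 -2.643] 2.706  slide if turned first [ 77.4 324.3 -47. ]
```

```bash
python3 -m pendant '{"slide":[[0,0,-35],[0,0,-35],[0,0,-35],[0,0,-35],[0,0,-35],[5.5,-31.5,0],[5.5,-31.5,0],[5.5,-31.5,0],[5.5,-31.5,0],[5.5,-31.5,0],[5.5,-31.5,0],[5.5,-31.5,0],[5.5,-31.5,0],[5.5,-31.5,0],[0,0,0],[0,0,0],[0,0,0],[0,0,0],[0,0,0],[0,0,0]],"dr":[[0,0,0],[0,0,0],[0,0,0],[0,0,0],[0,0,0],[0,0,0],[0,0,0],[0,0,0],[0,0,0],[0,0,0],[0,0,0],[0,0,0],[0,0,0],[0,0,0],[0.069,0.015,0.073],[0.069,0.015,0.073],[0.069,0.015,0.073],[0.069,0.015,0.073],[0.069,0.015,0.073],[0.069,0.015,0.073]],"hand":[18,18,18,18,18,18,18,18,18,18,18,18,18,18,18,18,18,18,18,18]}'
python3 - <<'E'
from h import *
import cv2
p=rampW([0,.063,.098]); go(p,TR)
im=capture("scene"); cv2.imwrite("pics/s1.png",cv2.resize(im[60:300,200:500],None,fx=2.5,fy=2.5))
E
```

```text
clock: 4.43
tcp_pos: [0.5501, 0.2034, 0.2708]
eef_rot: [0.974, -0.083, 0.016, -0.209]
contact_force: [-0.6, 0.1, -2.2]
gripper_width: 0.0229
slide first [ 1.4 -0.9 78.5]  j7 -1.86
  turn [-0.003  0.003 -0.004] 0.006  slide if turned first [ 1.2 -1.1 78.5]
  turn [0.004 0.005 3.138] 3.138  slide if turned first [-1.2  1.1 78.5]
```

View pics/s1.png

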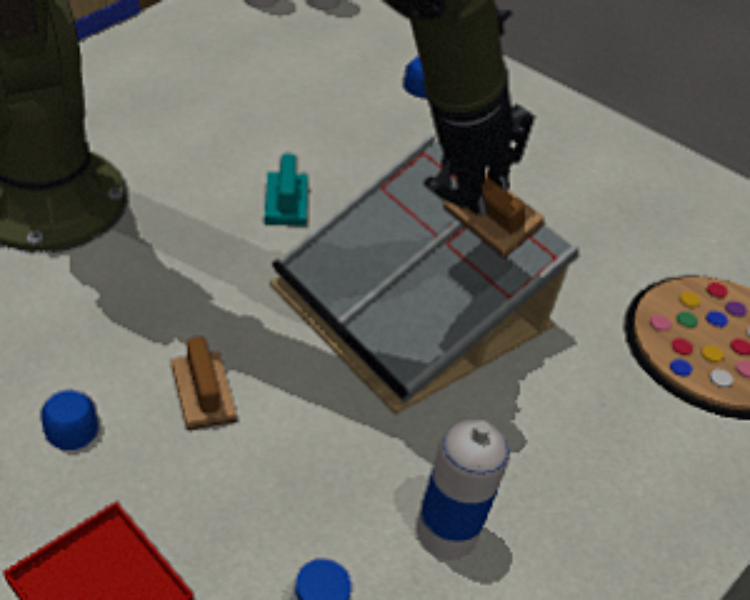

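```bash
python3 - <<'E'
from h import *
s=ctrl.read_state();Q=R.from_quat(s["eef_rot"])
B=np.array([[.05,.03,-.012],[.05,-.03,-.012],[-.05,-.03,-.012],[-.05,.03,-.012]])
M=RR.inv().apply(s["tcp_pos"]-RP);print("tcp in ramp",M)
# block frame = ramp axes, x_block=ramp y
P=RR.apply(np.c_[-B[:,1],B[:,0],B[:,2]]+M-[0,0,.070])+RP
print(((proj("scene",P)-[200,60])*2.5).round())
obs=np.array([[443,205],[508,252],[543,215]])/2.5+[200,60]
z=P[:,2].mean()
print(P.round(3))
f=lambda q:(proj("scene",RR.apply(np.array([[.03,-.05,-.012],[.03,.05,-.012],[-.03,.05,-.012]])+[q[0],q[1],M[2]-.070])+RP)-obs).ravel()
r=least_squares(f,M[:2]);print(r.x,r.fun)
E
```

```text
tcp in ramp [0.00371016 0.06194963 0.17642358]
[[540. 214.]
 [498. 249.]
 [437. 199.]
 [477. 165.]]
[[0.609 0.253 0.207]
 [0.6   0.199 0.183]
 [0.502 0.215 0.183]
 [0.511 0.269 0.207]]
[0.00213871 0.07045341] [-0.07241842 -1.2258144  -1.34007119  0.20715165  1.37900908  0.91342199]
```

```bash
python3 -m pendant '{"slide":[[-4,-1,20],[0,0,25],[0,0,20],[0,0,6],[0,0,0],[0,0,0]],"dr":[[0,0,0],[0,0,0],[0,0,0],[0,0,0],[0,0,0],[0,0,0]],"hand":[18,18,18,18,18,18]}'
python3 - <<'E'
from h import *
s=ctrl.read_state();print(RR.inv().apply(s["tcp_pos"]-RP),RR.inv().apply(s["contact_force"]))
go(rampW([0,.058,.098]),TR)
E
```

```text
clock: 4.98
tcp_pos: [0.551, 0.2341, 0.2069]
eef_rot: [0.975, -0.08, 0.016, -0.208]
contact_force: [-0.1, -0.2, -1.8]
gripper_width: 0.0234
[-0.00062441  0.05765877  0.1057563 ] [ 0.93527436 -0.10718887 -1.6025466 ]
slide first [0.4 0.6 7.8]  j7 -1.91
  turn [-0.001  0.004  0.001] 0.004  slide if turned first [0.3 0.6 7.8]
  turn [-6.000e-03 -1.000e-03 -3.141e+00] 3.141  slide if turned first [-0.3 -0.6  7.8]
```

```bash
python3 -m pendant '{"slide":[[0,0,4],[0,0,2],[0,0,2],[0,0,0]],"dr":[[0,0,0],[0,0,0],[0,0,0],[0,0,0]],"hand":[18,18,18,18]}'
python3 - <<'E'
from h import *
s=ctrl.read_state();print(RR.inv().apply(s["tcp_pos"]-RP),RR.inv().apply(s["contact_force"]))
E
```

```text
clock: 5.32
tcp_pos: [0.5521, 0.237, 0.1998]
eef_rot: [0.975, -0.081, 0.016, -0.208]
contact_force: [-0.2, -0.5, -1.3]
gripper_width: 0.0234
[-0.00048019  0.05822402  0.0980974 ] [ 1.00193939 -0.07477477 -0.99611497]
```

```bash
python3 -m pendant '{"slide":[[0,0,1.5],[0,0,1.5],[0,0,0],[0,0,0]],"dr":[[0,0,0],[0,0,0],[0,0,0],[0,0,0]],"hand":[18,18,18,18]}'
python3 - <<'E'
from h import *
s=ctrl.read_state();print(RR.inv().apply(s["tcp_pos"]-RP),RR.inv().apply(s["contact_force"]))
E
```

```text
clock: 5.65
tcp_pos: [0.5539, 0.2373, 0.1998]
eef_rot: [0.975, -0.081, 0.018, -0.208]
contact_force: [-4.6, -7.6, 15.0]
gripper_width: 0.0232
[-0.00106795  0.05999677  0.09782217] [ 1.4239138  -3.23725605 17.03991962]
```

```bash
python3 -m pendant '{"slide":[[0,0,0],[0,0,0],[0,0,0],[0,0,-12],[0,0,-25],[0,0,-35],[0,0,-35],[0,0,0],[0,0,0],[0,0,0],[0,0,0],[0,0,0],[0,0,0],[0,0,0],[0,0,0]],"dr":[[0,0,0],[0,0,0],[0,0,0],[0,0,0],[0,0,0],[0,0,0],[0,0,0],[0,0,0],[0,0,0],[0,0,0],[0,0,0],[0,0,0],[0,0,0],[0,0,0],[0,0,0]],"hand":[70,70,70,70,70,70,70,70,70,70,70,70,70,70,70]}'
python3 - <<'E'
from h import *
import cv2
im=capture("scene"); cv2.imwrite("pics/s2.png",cv2.resize(im[60:300,200:500],None,fx=2.5,fy=2.5))
E
```

```text
clock: 6.9
tcp_pos: [0.5446, 0.1956, 0.2936]
eef_rot: [0.975, -0.081, 0.015, -0.208]
contact_force: [-0.6, 0.1, -0.2]
gripper_width: 0.0697
```

View pics/s2.png

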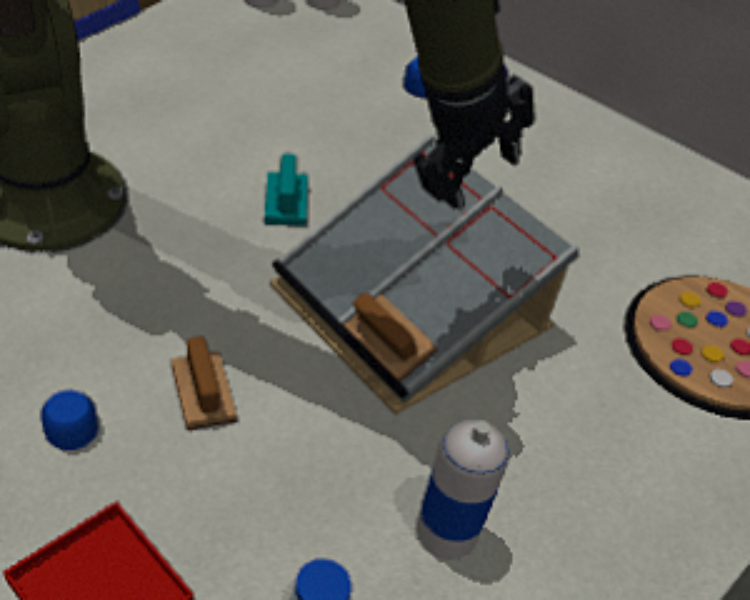

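The first block (far lane) slid to the stop: it is the worn one. Next the other block.

```bash
python3 - <<'E'
from h import *
go([.421,-.077,.24],R.from_euler("ZX",[-.53,np.pi]))
E
```

```text
slide first [-77.1 286.  -68.6]  j7 -1.85
  turn [-0.415  0.081  0.359] 0.554  slide if turned first [ 31.1 297.7  53.7]
  turn [-0.113 -0.579 -2.722] 2.785  slide if turned first [ -31.1 -297.7   53.7]
```

```bash
python3 -m pendant '{"slide":[[0,0,0],[0,0,0],[0,0,0],[0,0,0],[0,0,0],[3.5,33,6],[3.5,33,6],[3.5,33,6],[3.5,33,6],[3.5,33,6],[3.5,33,6],[3.5,33,6],[3.5,33,6],[3.5,33,6],[0,0,0],[0,0,0]],"dr":[[-0.083,0.016,0.072],[-0.083,0.016,0.072],[-0.083,0.016,0.072],[-0.083,0.016,0.072],[-0.083,0.016,0.072],[0,0,0],[0,0,0],[0,0,0],[0,0,0],[0,0,0],[0,0,0],[0,0,0],[0,0,0],[0,0,0],[0,0,0],[0,0,0]],"hand":[70,70,70,70,70,70,70,70,70,70,70,70,70,70,70,70]}'
python3 - <<'E'
from h import *
go([.421,-.077,.095],R.from_euler("ZX",[-.53,np.pi]))
E
```

```text
clock: 8.28
tcp_pos: [0.4207, -0.0782, 0.2399]
eef_rot: [0.964, -0.265, -0.0, 0.0]
contact_force: [0.3, 0.8, -0.1]
gripper_width: 0.0701
slide first [ -0.3  -1.2 144.9]  j7 -1.94
  turn [ 0.     0.001 -0.006] 0.006  slide if turned first [ -0.3  -1.2 144.9]
  turn [ 1.000e-03 -0.000e+00  3.136e+00] 3.136  slide if turned first [  0.3   1.2 144.9]
```

```bash
python3 -m pendant '{"slide":[[0,-1,26],[0,0,32],[0,0,32],[0,0,32],[0,0,16],[0,0,6],[0,0,0],[0,0,0],[0,0,0],[0,0,0],[0,0,0],[0,0,0]],"dr":[[0,0,0],[0,0,0],[0,0,0],[0,0,0],[0,0,0],[0,0,0],[0,0,0],[0,0,0],[0,0,0],[0,0,0],[0,0,0],[0,0,0]],"hand":[70,70,70,70,70,70,70,18,18,18,18,18]}' 50
python3 - <<'E'
from h import *
go(rampW([0,-.063,.178]),TR)
E
```

```text
clock: 9.28
tcp_pos: [0.423, -0.0761, 0.0975]
eef_rot: [0.965, -0.263, 0.001, 0.0]
contact_force: [-0.6, -0.4, 6.0]
gripper_width: 0.0234
slide first [-148.4 -261.3 -175.4]  j7 -2.03
  turn [ 0.414 -0.079 -0.359] 0.554  slide if turned first [ -45.7 -342.7  -39.1]
  turn [-0.11  -0.579  2.722] 2.785  slide if turned first [ 45.7 342.7 -39.1]
```

```bash
python3 -m pendant '{"slide":[[0,0,-35],[0,0,-35],[0,0,-35],[0,0,-35],[0,0,-35],[-16.5,-29,0],[-16.5,-29,0],[-16.5,-29,0],[-16.5,-29,0],[-16.5,-29,0],[-16.5,-29,0],[-16.5,-29,0],[-16.5,-29,0],[-16.5,-29,0],[0,0,0],[0,0,0],[0,0,0],[0,0,0],[0,0,0],[0,0,0]],"dr":[[0,0,0],[0,0,0],[0,0,0],[0,0,0],[0,0,0],[0,0,0],[0,0,0],[0,0,0],[0,0,0],[0,0,0],[0,0,0],[0,0,0],[0,0,0],[0,0,0],[0.083,-0.016,-0.072],[0.083,-0.016,-0.072],[0.083,-0.016,-0.072],[0.083,-0.016,-0.072],[0.083,-0.016,-0.072],[0,0,0]],"hand":[18,18,18,18,18,18,18,18,18,18,18,18,18,18,18,18,18,18,18,18]}'
python3 - <<'E'
from h import *
import cv2
p=rampW([0,-.063,.098]); go(p,TR)
s=ctrl.read_state();M=RR.inv().apply(s["tcp_pos"]-RP);print("tcp in ramp",M)
n="top";im=capture(n);o=np.array([40,110]);k=4;im=cv2.resize(im[110:260,40:230],None,fx=k,fy=k,interpolation=cv2.INTER_CUBIC)
Q=R.from_quat(s["eef_rot"])
for a,b,c in((.05,.03,.082),(.045,.012,.042)):
    draw(im,n,Q.apply([[a,b,c],[a,-b,c],[-a,-b,c],[-a,b,c]])+s["tcp_pos"],(0,255,0),k,o)
cv2.imwrite("pics/s3.png",im)
E
```

```text
clock: 10.95
tcp_pos: [0.426, 0.2215, 0.2698]
eef_rot: [0.975, -0.082, 0.015, -0.208]
contact_force: [-0.0, -1.1, -2.5]
gripper_width: 0.0233
slide first [ 0.8 -4.  78.7]  j7 -1.79
  turn [-0.001  0.003 -0.003] 0.005  slide if turned first [ 0.6 -4.1 78.7]
  turn [5.000e-03 2.000e-03 3.138e+00] 3.138  slide if turned first [-0.6  4.1 78.7]
tcp in ramp [ 0.00406042 -0.06360554  0.17672608]
```

View pics/s3.png

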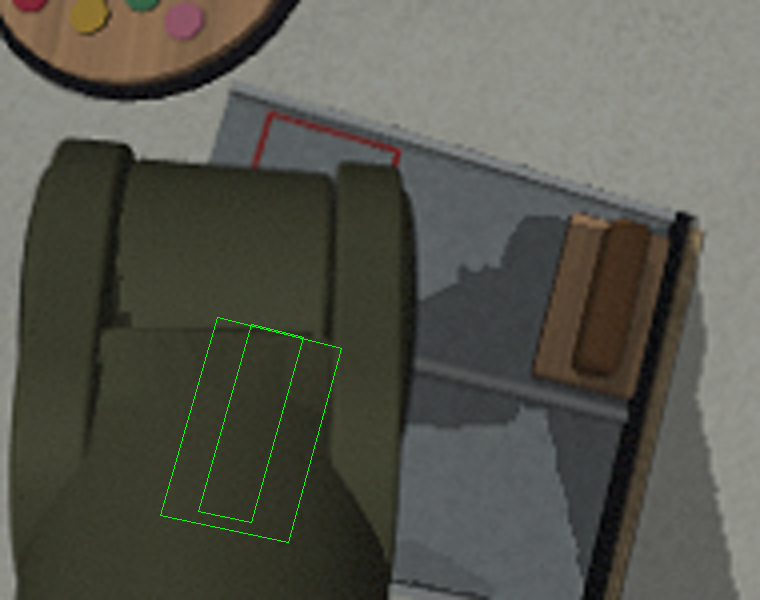

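The arm hides B from the top; the worn block A lies square against the stop in the far lane. Checking B's seat in the scene camera.

```bash
python3 - <<'E'
from h import *
import cv2
s=ctrl.read_state();Q=R.from_quat(s["eef_rot"])
n="scene";im=capture(n);o=np.array([320,70]);k=5;im=cv2.resize(im[70:180,320:450],None,fx=k,fy=k,interpolation=cv2.INTER_CUBIC)
for a,b,c in((.05,.03,.082),(.045,.012,.042)):
    draw(im,n,Q.apply([[a,b,c],[a,-b,c],[-a,-b,c],[-a,b,c]])+s["tcp_pos"],(0,255,0),k,o)
cv2.imwrite("pics/s4.png",im)
E
```

```text
(no output)
```

View pics/s4.png

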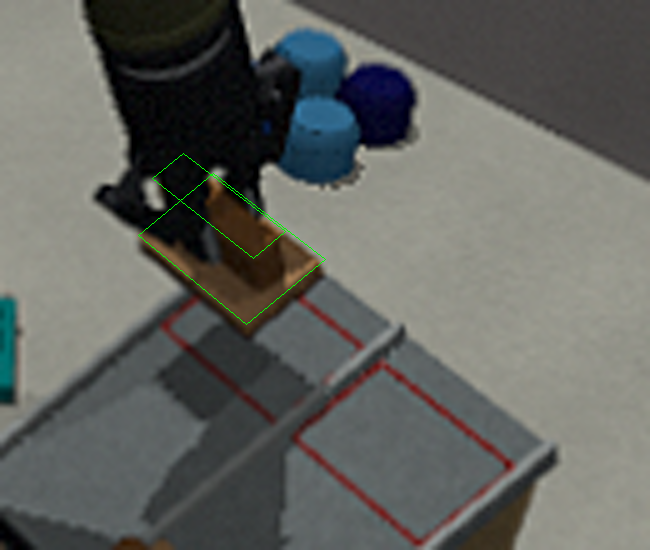

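B sits centred under the tool (base outline matches within about 1 mm). Lower it.

```bash
python3 -m pendant '{"slide":[[0.5,-4,20],[0,0,25],[0,0,20],[0,0,8],[0,0,3],[0,0,1],[0,0,0]],"dr":[[0,0,0],[0,0,0],[0,0,0],[0,0,0],[0,0,0],[0,0,0],[0,0,0]],"hand":[18,18,18,18,18,18,18]}'
python3 - <<'E'
from h import *
s=ctrl.read_state();print(RR.inv().apply(s["tcp_pos"]-RP),RR.inv().apply(s["contact_force"]))
E
```

```text
clock: 11.63
tcp_pos: [0.4327, 0.2592, 0.2033]
eef_rot: [0.975, -0.081, 0.016, -0.208]
contact_force: [-0.5, -0.6, -1.8]
gripper_width: 0.0229
[-0.00389439 -0.06320643  0.1003766 ] [ 1.35277642 -0.42198318 -1.40372646]
```

```bash
python3 -m pendant '{"slide":[[0,2,2],[0,0,1.5],[0,0,1],[0,0,0]],"dr":[[0,0,0],[0,0,0],[0,0,0],[0,0,0]],"hand":[18,18,18,18]}'
python3 - <<'E'
from h import *
s=ctrl.read_state();print(RR.inv().apply(s["tcp_pos"]-RP),RR.inv().apply(s["contact_force"]))
E
```

```text
clock: 11.97
tcp_pos: [0.4329, 0.258, 0.1996]
eef_rot: [0.975, -0.081, 0.016, -0.207]
contact_force: [-9.2, -9.3, 16.3]
gripper_width: 0.0232
[-0.00135371 -0.06283324  0.09751174] [ 3.09961748 -7.52562293 19.22491061]
```

```bash
python3 -m pendant '{"slide":[[0,0,0],[0,0,0],[0,0,0],[0,0,-12],[0,0,-25],[0,0,-35],[0,0,-35],[0,0,-35],[0,0,0],[0,0,0],[0,0,0],[0,0,0],[0,0,0],[0,0,0],[0,0,0]],"dr":[[0,0,0],[0,0,0],[0,0,0],[0,0,0],[0,0,0],[0,0,0],[0,0,0],[0,0,0],[0,0,0],[0,0,0],[0,0,0],[0,0,0],[0,0,0],[0,0,0],[0,0,0]],"hand":[70,70,70,70,70,70,70,70,70,70,70,70,70,70,70]}'
python3 - <<'E'
from h import *
import cv2
n="scene";im=capture(n);o=np.array([290,100]);k=4;im=cv2.resize(im[100:250,290:450],None,fx=k,fy=k,interpolation=cv2.INTER_CUBIC)
for x,y in((0,-.063),(.17,.058)):
  for a,b,c in((.03,.05,.016),(.012,.045,.056)):
    draw(im,n,rampW([[x+a,y+b,c],[x+a,y-b,c],[x-a,y-b,c],[x-a,y+b,c]]),(0,255,0),k,o)
cv2.imwrite("pics/s5.png",im)
print("to A");
for z in(.178,.098): go(rampW([.17,.06,z]),TR)
E
```

```text
clock: 13.22
tcp_pos: [0.4228, 0.2021, 0.3264]
eef_rot: [0.975, -0.081, 0.015, -0.208]
contact_force: [-0.1, 0.0, -0.0]
gripper_width: 0.07
to A
slide first [123.7 171.1  57.9]  j7 -1.77
  turn [-0.001  0.005 -0.   ] 0.005  slide if turned first [123.4 171.   58.7]
  turn [8.000e-03 2.000e-03 3.141e+00] 3.141  slide if turned first [-123.4 -171.    58.7]
slide first [124.1 171.2 137.9]  j7 -1.77
  turn [-0.001  0.005 -0.   ] 0.005  slide if turned first [123.4 171.  138.7]
  turn [8.000e-03 2.000e-03 3.141e+00] 3.141  slide if turned first [-123.4 -171.   138.7]
```

View pics/s5.png

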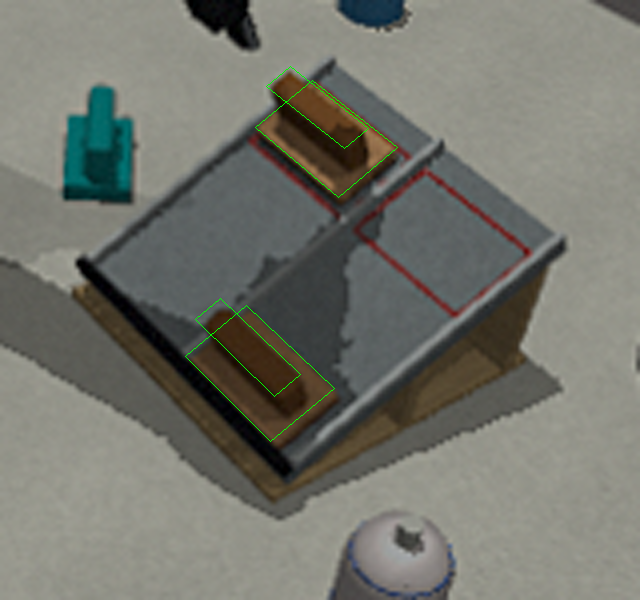

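B stayed in its rectangle (outline matches at y≈-0.063, x≈0). A is at the stop at about x 0.168, y 0.065. Fetch A.

```bash
python3 -m pendant '{"slide":[[18.3,24.3,8],[18.3,24.3,8],[18.3,24.3,8],[18.3,24.3,8],[18.3,24.3,8],[18.3,24.3,8],[18.3,24.3,8],[0,0,0],[0,0,0]],"dr":[[0,0,0],[0,0,0],[0,0,0],[0,0,0],[0,0,0],[0,0,0],[0,0,0],[0,0,0],[0,0,0]],"hand":[70,70,70,70,70,70,70,70,70]}'
python3 - <<'E'
from h import *
go(rampW([.169,.064,.098]),TR)
E
```

```text
clock: 14.02
tcp_pos: [0.5273, 0.0488, 0.2046]
eef_rot: [0.974, -0.083, 0.014, -0.209]
contact_force: [-0.9, 0.8, 0.6]
gripper_width: 0.0699
slide first [-0.4 -1.6 81.6]  j7 -1.49
  turn [-0.002  0.006 -0.004] 0.008  slide if turned first [-0.8 -1.8 81.6]
  turn [9.000e-03 3.000e-03 3.137e+00] 3.137  slide if turned first [ 0.8  1.8 81.6]
```

```bash
python3 -m pendant '{"slide":[[0,-2,22],[0,0,28],[0,0,20],[0,0,9],[0,0,0],[0,0,0],[0,0,0],[0,0,0],[0,0,0],[0,0,0]],"dr":[[0,0,0],[0,0,0],[0,0,0],[0,0,0],[0,0,0],[0,0,0],[0,0,0],[0,0,0],[0,0,0],[0,0,0]],"hand":[70,70,70,70,70,18,18,18,18,18]}' 50
python3 - <<'E'
from h import *
s=ctrl.read_state();print(RR.inv().apply(s["tcp_pos"]-RP),RR.inv().apply(s["contact_force"]))
for a in(-.078,-.078+np.pi/2): go([.541,-.325,.26],R.from_euler("ZX",[a,np.pi]))
E
```

```text
clock: 14.85
tcp_pos: [0.5337, 0.0828, 0.1363]
eef_rot: [0.975, -0.081, 0.017, -0.208]
contact_force: [-0.8, -2.2, 5.5]
gripper_width: 0.0231
[0.16705512 0.06557902 0.1031154 ] [-0.16630007 -0.42249622  5.98781485]
slide first [  74.7  315.7 -276.4]  j7 -1.52
  turn [-0.419 -0.018 -0.087] 0.429  slide if turned first [  39.1  406.  -123.7]
  turn [-0.027  0.636  2.988] 3.055  slide if turned first [ -39.1 -406.  -123.7]
slide first [  74.7  315.7 -276.4]  j7 -1.52
  turn [-0.319 -0.347 -1.633] 1.699  slide if turned first [-406.    39.1 -123.7]
  turn [-0.339  0.311  1.459] 1.53  slide if turned first [ 406.   -39.1 -123.7]
```

```bash
python3 -m pendant '{"slide":[[0,0,-20],[0,0,-30],[0,0,-35],[0,0,-35],[0,0,0],[0,0,0],[0,0,0],[0,0,0],[4.3,35.7,0],[4.3,35.7,0],[4.3,35.7,0],[4.3,35.7,0],[4.3,35.7,0],[4.3,35.7,0],[4.3,35.7,0],[4.3,35.7,0],[4.3,35.7,0],[4.3,35.7,0],[0,0,0],[0,0,0]],"dr":[[0,0,0],[0,0,0],[0,0,0],[0,0,0],[-0.105,-0.0045,-0.022],[-0.105,-0.0045,-0.022],[-0.105,-0.0045,-0.022],[-0.105,-0.0045,-0.022],[0,0,0],[0,0,0],[0,0,0],[0,0,0],[0,0,0],[0,0,0],[0,0,0],[0,0,0],[0,0,0],[0,0,0],[0,0,0],[0,0,0]],"hand":[18,18,18,18,18,18,18,18,18,18,18,18,18,18,18,18,18,18,18,18]}'
python3 - <<'E'
from h import *
import cv2
go([.541,-.325,.108],R.from_euler("ZX",[-.078,np.pi]))
s=ctrl.read_state();Q=R.from_quat(s["eef_rot"])
n="scene";im=capture(n);o=np.array([130,150]);k=3;im=cv2.resize(im[150:350,130:360],None,fx=k,fy=k,interpolation=cv2.INTER_CUBIC)
for a,b,c in((.05,.03,.087),(.045,.012,.047)):
    draw(im,n,Q.apply([[a,b,c],[a,-b,c],[-a,-b,c],[-a,b,c]])+s["tcp_pos"],(0,255,0),k,o)
cv2.imwrite("pics/s6.png",im)
E
```

```text
clock: 16.52
tcp_pos: [0.5392, -0.3271, 0.2433]
eef_rot: [0.999, -0.041, -0.002, -0.0]
contact_force: [-0.2, 1.1, -1.7]
gripper_width: 0.0231
slide first [  2.2  -2.2 135.3]  j7 -1.21
  turn [-0.     0.004 -0.004] 0.006  slide if turned first [  1.7  -2.2 135.3]
  turn [0.007 0.    3.138] 3.138  slide if turned first [ -1.7   2.2 135.3]
```

View pics/s6.png

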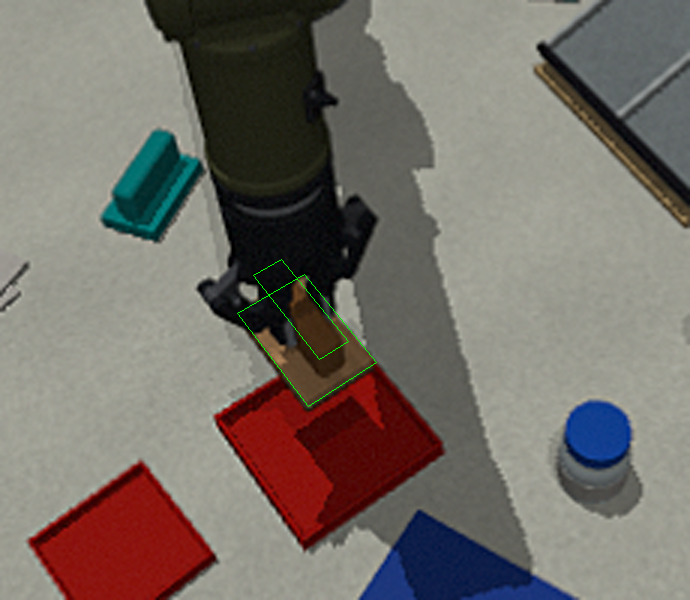

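Block flat and centred under the tool over the large tray. Lower it gently.

```bash
python3 -m pendant '{"slide":[[2,-2,20],[0,0,30],[0,0,30],[0,0,25],[0,0,15],[0,0,6],[0,0,2],[0,0,1.5],[0,0,0],[0,0,0]],"dr":[[0,0,0],[0,0,0],[0,0,0],[0,0,0],[0,0,0],[0,0,0],[0,0,0],[0,0,0],[0,0,0],[0,0,0]],"hand":[18,18,18,18,18,18,18,18,18,18]}'
```

```text
clock: 17.4
tcp_pos: [0.5435, -0.3221, 0.1165]
eef_rot: [0.999, -0.038, -0.0, 0.0]
contact_force: [-0.6, -0.1, -2.5]
gripper_width: 0.0233
```

```bash
python3 -m pendant '{"slide":[[0,0,2],[0,0,2],[0,0,1.5],[0,0,1],[0,0,0]],"dr":[[0,0,0],[0,0,0],[0,0,0],[0,0,0],[0,0,0]],"hand":[18,18,18,18,18]}'
```

```text
clock: 17.82
tcp_pos: [0.5426, -0.322, 0.1083]
eef_rot: [0.999, -0.038, -0.001, -0.0]
contact_force: [0.3, -0.2, -1.8]
gripper_width: 0.0232
```

```bash
python3 -m pendant '{"slide":[[0,0,1],[0,0,1],[0,0,0]],"dr":[[0,0,0],[0,0,0],[0,0,0]],"hand":[18,18,18]}'
```

```text
clock: 18.07
tcp_pos: [0.5433, -0.3223, 0.1082]
eef_rot: [0.999, -0.038, -0.0, 0.0]
contact_force: [-1.0, 1.2, 6.8]
gripper_width: 0.0233
```

Touching (force −1.8 → +6.8 N). Release, back away.

```bash
python3 -m pendant '{"slide":[[0,0,0],[0,0,0],[0,0,0],[0,0,0],[0,0,-12],[0,0,-25],[0,0,-35],[0,0,-35],[0,0,-35],[0,0,0],[-25,25,0],[-25,25,0],[-25,25,0],[-25,25,0],[-25,25,0],[-25,25,0],[-25,25,0],[0,0,0],[0,0,0],[0,0,0]],"dr":[[0,0,0],[0,0,0],[0,0,0],[0,0,0],[0,0,0],[0,0,0],[0,0,0],[0,0,0],[0,0,0],[0,0,0],[0,0,0],[0,0,0],[0,0,0],[0,0,0],[0,0,0],[0,0,0],[0,0,0],[0,0,0],[0,0,0],[0,0,0]],"hand":[70,70,70,70,70,70,70,70,70,70,70,70,70,70,70,70,70,70,70,70]}'
python3 - <<'E'
from h import *
import cv2
n="top";im=capture(n);o=np.array([60,80]);k=2;im=cv2.resize(im[80:290,60:430],None,fx=k,fy=k,interpolation=cv2.INTER_CUBIC)
x,y=0,-.063
for a,b,c in((.03,.05,.016),(.012,.045,.056)):
    draw(im,n,rampW([[x+a,y+b,c],[x+a,y-b,c],[x-a,y-b,c],[x-a,y+b,c]]),(0,255,0),k,o)
    draw(im,n,R.from_euler("z",-.078).apply([[b,a,c],[-b,a,c],[-b,-a,c],[b,-a,c]])+[.541,-.325,.005],(0,255,0),k,o)
cv2.imwrite("pics/s7.png",im)
E
```

```text
clock: 19.73
tcp_pos: [0.3557, -0.4829, 0.2493]
eef_rot: [0.999, -0.038, -0.001, -0.0]
contact_force: [1.2, -0.0, -0.5]
gripper_width: 0.07
```

View pics/s7.png

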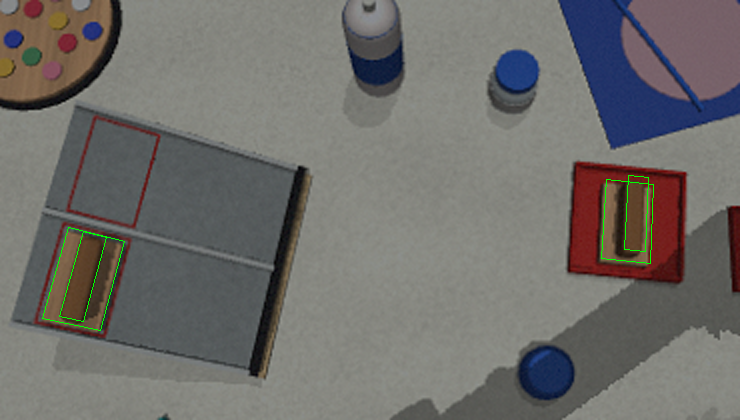

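B lies in the near red rectangle and A lies flat in the middle of the larger tray; both match their outlines within a few mm. The can, jar and cap are where they were. Handing in.

```bash
python3 -c "
from workcell import job; print(job.close_job())"
```

```text
the job is handed in; nothing more can be done
None
```

The job is handed in, at about 20 s on the robot's clock. I tested the block at (0.58, -0.08) in the far lane: when let go it slid to the stop, so it is the worn one. The block at (0.42, -0.08) stayed put in the near lane's start rectangle, and I left it there. I then put the worn block down in the larger red tray, touching down at about 7 N.

**Last checks:**
- **Blocks:** the final top picture shows both lying flat within a few mm of their target outlines. The one on the ramp is inside its rectangle and the other is in the middle of the tray.
- **Bystanders:** by eye, the can, jar and cap are where they were at the start.
- **Gripper:** it is open and well clear of everything.
- **Forces:** the highest wrist force I read was about 21 N, when setting the second block on the ramp. I read forces only at the end of each move, so brief peaks in between were not seen.

No check failed. The one disagreement was in the first block's grip, which was about 5 mm off centre along the rib; I corrected for it before setting it on the ramp.

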